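# Back off the card press and draw out its tray

## Robot

A 7-joint arm with a two-finger parallel gripper is mounted at the origin on the work surface. World frame = base frame: x ahead of the robot, y to its left, z up, the work surface at z = 0. Lengths are in mm, angles in rad, forces in N, time in s.
With the tool pointing down it reaches from about 425 to 1025 mm from the base axis. Payload 9.4 kg.
Tool frame: the origin (TCP) lies between the finger pads; the fingertips stand 19 mm ahead of it and the grasp point (between the pads) is the TCP; z points along the fingers, y is the direction in which the jaws open and shut (so a half turn about z gives the same grasp; the last joint's range is limited). The gripper opens to 85 mm and grips with 20 to 120 N. Pads are 22 mm wide; open, the fingers measure 114 mm over their backs; the gripper's body (76 mm by 85 mm) begins 54 mm behind the grasp point. The pads swing forward as they close: fully open they stand 13 mm farther back than shut.
Start: joints at [1.192, 0.599, -0.003, 1.599, 0.002, 0.943, -0.08], TCP at [215.489, -692.235, 220.975] pointing down, gripper open.
Joint ranges: [-2.57, 2.57], [-0.35, 1.97], [-1.29, 1.29], [0.11, 2.56], [-1.05, 4.19], [0.11, 1.86], [-2.63, 2.63]. Speed limits (rad/s): [2.22, 2.22, 3.01, 3.01, 3.14, 3.14, 3.14].

## Interface

Orientations are given as a unit quaternion [w, x, y, z].
In Python, from cell import manip gives the robot as it stands. The module is installed in compiled form; this text tells all that it offers.
- The arm moves only by the tool carry_out, never from a script. Its argument "steps" is a list that holds one entry, the list of rows, each a list of 5 numbers: the shift along the tool's x, y, z in m, then the turn about the tool's z in rad, then the finger opening in m, from 0 to 0.0854. In form: [[[tx, ty, tz, yaw, fingers], ...]]. A call has exactly 5 rows; each row is the pose to reach, as a shift and turn from the pose measured when the call began, along the tool's axes at that moment; what a row does not reach only later rows make up. A row lasts 1/10 s, in which the tool goes at most 50 mm and 8.59 degrees, less where a joint would pass 70% of its speed; a pose out of reach is approached as far as the arm can. A call with a gripper value outside its range is refused whole. The fingers move at their own pace and stop on an object; the grip force is fixed at half the most. Time passes only in rows, so rows that repeat a pose let the fingers close, or fill a call up. It gives the time, the measured TCP pose, the force and the opening at its end, in the units of the state.
- manip.get_obs(): the state, without advancing time (a new reading comes with each control period).
- manip.read_camera(name): name is "side" or "top" or "wrist"; returns a dict with "color" (480x640x3 uint8, red, green, blue), "K" (3x3 intrinsics, pixels), "cam_to_world" (4x4, takes a point from camera to world coordinates); the wrist camera has in their place "mount" (4x4, takes a point from camera to tool coordinates, whose origin is the TCP and whose axes are the flange's). Camera axes: x right, y up, looking along -z (the intrinsics and any distortion apply to the point x, -y, -z); pixel columns grow to the right and rows downward; lengths in mm; the calibration is good to about 2 mm. A picture is of the moment at which its call begins: read the wrist's pose just before it. There is no depth.
- manip.sign_off(): hands the job in, once; it reports no verdict.
The state is a dict: "time_s": time; "q": joint angles; "dq": joint speeds; "effort": joint torques, N m; "tool_pos": TCP position; "eef_rot": TCP orientation; "contact_force": force on the tool from outside, world axes, zero at the start; "wrist_torque": the same for the moment, N m; "finger_gap": finger opening in mm.
Only numpy, scipy, OpenCV 4.12 (cv2) and the standard library are available. Lean on these libraries where they do the work, as an engineer would, in place of code of your own. Each camera call takes 0.05 s, during which the arm holds its last target.

## Task

The card in the screw press is done: roll a fingertip along the knurled rim of the handwheel, two full turns anticlockwise seen from above, so that the pressing plate rises clear of the tray. Then put a fingertip behind the tray's upright tab and draw the tray along its rails, out to the stop pins. Only touch and push, never pinch or lift anything, and leave the other things on the table where they are.

Things in the scene. Friction and masses are not known exactly. Their poses are not given: they have to be found in the camera images.
- press: fixed table screw press. Origin: on the table under the screw axis; +x = the way the tray comes out, z up. Wooden bed 200 mm wide, 18 mm high, from x = -85 to 285 mm, with two rails 8 mm high. Two columns at y = +-84 mm carry a grey crosshead (36 mm along x, 206 along y, 80 to 115 mm above the table). The square aluminium pressing plate (110 mm) hangs under it on the screw.
- wheel (a joint): angle (rad) of the press's steel handwheel: 0 = tight, as it starts; grows anticlockwise seen from above, 6.28 a turn. Vertical axis, slight drag (2 to 3 N at the rim); it stays where left and rises with the plate 5 mm a turn. Disc 93 mm across its 40 knurl ridges (2 mm high), rim 20 mm tall. A dark drilled hole on its top, 25 mm off the axis, points to the tray's tab when tight.
- wheel_centre (a point): the point on the wheel's axis at mid-height of its rim, 142 mm above the table when tight (10 mm higher after two turns). The wheel's top is 13 mm above it; nothing but the column nuts (tops 115 mm above the table) stands beside the rim.
- tray: plywood tray on the press bed, 221 x 126 mm, about 0.5 kg, sliding along the press's x. Origin: underside, middle of the card; at home on the screw axis, 18 mm above the table, axes like the press's. A 7 mm lip round the card (x, y = +-63 mm) catches on the plate until that has risen 6 mm (1.2 turns). Then a bare apron, top 23 mm above the table, from x = 63 to the tab at 150 mm.
- tab (a point): middle of the inner face (the one looking to the screw) of the tray's upright tab: a plate 120 mm wide and 8 mm thick across the end of the tray, its top edge 60 mm above the table, this point 41.5 mm above the table. Pushing here along the press's +x draws the tray out; it takes about 2 to 5 N.
- stops (a point): between the two stop pins at the bed's end (press x = 281, y = +-45 mm; 10 mm thick, tops 45 mm above the table); this point is at their mid-height. The tray's tab meets them after 118 mm of travel.
- egg_a: pink egg standing in a white egg cup, 46 mm wide, 81 mm high; a bystander to be left alone. Origin: centre of its underside.
- egg_b: cream egg standing in a white egg cup, 46 mm wide, 81 mm high; a bystander to be left alone. Origin: centre of its underside.
- paint_jar: glass jar with a white lid, 54 mm wide, 75 mm high; a bystander to be left alone. Origin: centre of its underside.
- glue: white glue bottle, 48 mm wide, 115 mm high; a bystander to be left alone. Origin: centre of its underside.
- water_cup: blue cup, 72 mm wide, 85 mm high; a bystander to be left alone. Origin: centre of its underside.
- brush: brush lying on the table, 190 mm long; a bystander to be left alone. Origin: near its middle.
- stapler: stapler lying on the table, 130 x 32 x 45 mm; a bystander to be left alone. Origin: centre of its underside.

How it is judged (in metres and radians):
On the way, in this order (a step that is already met when the one before it is completed fails the run):
1. the wheel is backed off two full turns (within a sixth of a turn), the tray still at home (value of joint wheel between 11.5 and 13.65 rad and x of tray in the frame of press below 0.012 m), for 0.2 s.
2. the tray is drawn out to its stop (x of tray in the frame of press above 0.105 m), for 0.2 s.
At the end, for the whole second after the job is handed in: The wheel stands two full turns from tight (11.5 to 13.65 rad); the tray lies flat and still on the bed between its rails, at least 105 mm out of its 118 mm travel (value of joint wheel between 11.5 and 13.65 rad and x of tray in the frame of press above 0.105 m and z of tray in the frame of press below 0.023 m and angle between tray's own z axis and vertical below 0.06 rad and linear speed of tray below 0.01 m/s); the robot touches nothing.
It fails at once if the tray is lifted or tipped (z of tray in the frame of press above 0.03 m or angle between tray's own z axis and vertical above 0.15 rad).
It fails at once if another thing on the table is moved or lifted by more than 30 mm (distance of any of egg_a, egg_b, paint_jar, glue, water_cup, brush, stapler from where it was at the start of the episode above 0.03 m).
It fails at once if the tray's tab is pinched (a finger presses on its outer face, the one looking away from the screw) (contact force between the fingers and tray_c6 above 2 N).
It also fails if it takes over 72 s, if anything falls off the work surface, if the arm or the gripper's body presses on something with over 40 N, if the wrist force passes 120 N, or if a joint passes its speed limit or range.

## Working session

There is one attempt and no reset: what is moved stays moved. The work goes in short steps, Python scripts to look and compute and a tool call to move; the robot and the scene stay as the last step left them, time stands still between calls to the robot, and variables do not carry over. Pictures are saved under pics/ and viewed, and the job is handed in when it is done.

Besides the shell and the picture viewer there is one more tool, called after ">>>" as name([rows], argument=value, ...), one row to a line, values as JSON. carry_out: Moves the arm, as the interface text tells. Its arguments: {"type":"object","properties":{"steps":{"type":"array","items":{"type":"array","items":{"type":"array","items":{"type":"number"}}}}},"required":["steps"]}

```bash
ls; mkdir -p pics; python3 - <<'E'
from cell import manip
import cv2,numpy as np
o=manip.get_obs(); print(o)
for n in ["side","top","wrist"]:
    c=manip.read_camera(n); cv2.imwrite(f"pics/{n}0.png",c["color"][:,:,::-1]); print(n,c["K"],c.get("cam_to_world",c.get("mount")), [k for k in c])
E
```

```text
pics
{'time_s': 0.0, 'q': array([ 1.1923168 ,  0.60012643, -0.00258502,  1.60013355,  0.00179576,
        0.94286871, -0.07980695]), 'dq': array([-0.00072906, -0.00208278, -0.00137209,  0.00104183,  0.00033242,
       -0.00014219, -0.00011691]), 'effort': array([-6.12315694e-05, -7.76453519e+01,  1.56484880e+00, -2.58013487e+01,
        1.23838053e-02,  8.89750023e-03, -2.85003773e-05]), 'tool_pos': array([ 215.35092529, -691.77423572,  220.11409311]), 'eef_rot': array([-7.47477091e-04,  9.88631149e-01,  1.50359113e-01, -1.71340151e-04]), 'contact_force': array([ 0.62767341, -0.03961868,  0.08888063]), 'wrist_torque': array([0.02974098, 0.03112375, 0.02795835]), 'finger_gap': 85.46759753515235}
side [[493.72059007   0.         322.74805996]
 [  0.         493.72059007 234.52864365]
 [  0.           0.           1.        ]] [[-9.33462978e-01  1.90912993e-01 -3.03643042e-01  2.75873887e+02]
 [-3.58605888e-01 -5.13233561e-01  7.79739142e-01  8.34988043e+02]
 [-6.97746633e-03  8.36745804e-01  5.47547052e-01  7.19375887e+02]
 [ 0.00000000e+00  0.00000000e+00  0.00000000e+00  1.00000000e+
[... 192 characters left out ...]
9351e-01 -1.44523267e-01  3.86691312e+02]
 [-9.99855591e-01 -1.63714034e-02 -4.55782356e-03 -2.76261420e+01]
 [-6.87546523e-03  1.44431564e-01  9.89490905e-01  1.57078376e+03]
 [ 0.00000000e+00  0.00000000e+00  0.00000000e+00  1.00000000e+00]] ['color', 'K', 'cam_to_world']
wrist [[407.1481758    0.         317.72783839]
 [  0.         407.1481758  232.60867511]
 [  0.           0.           1.        ]] [[ 5.57755556e-04  9.46653940e-01  3.22251466e-01  8.21524714e+01]
 [ 9.99999820e-01 -4.56701746e-04 -3.89189690e-04 -5.17959756e-01]
 [-2.21255146e-04  3.22251625e-01 -9.46654024e-01 -1.53805368e+02]
 [ 0.00000000e+00  0.00000000e+00  0.00000000e+00  1.00000000e+00]] ['color', 'K', 'mount']
```

View pics/side0.png

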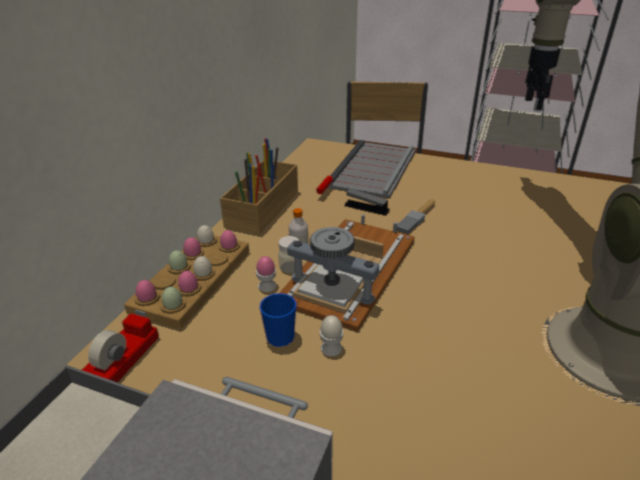

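View pics/top0.png

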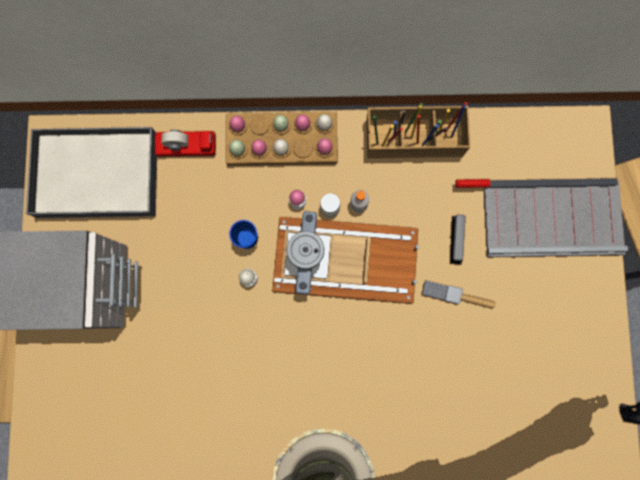

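View pics/wrist0.png

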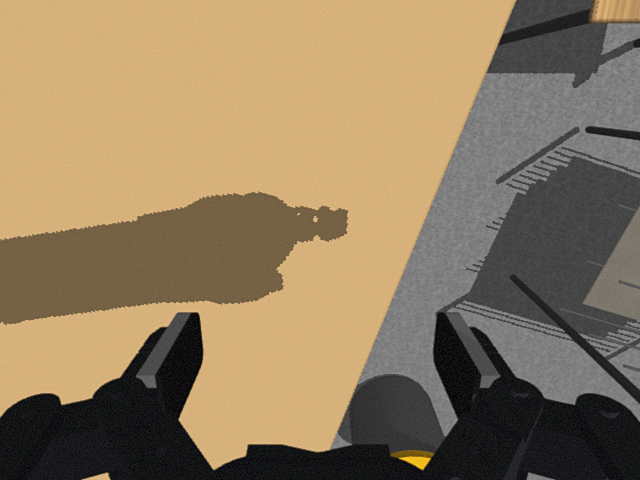

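```bash
python3 - <<'E'
import cv2
a=cv2.imread("pics/top0.png")[180:320,220:440]; cv2.imwrite("pics/topc.png",cv2.resize(a,None,fx=3.6,fy=3.6,interpolation=cv2.INTER_CUBIC))
a=cv2.imread("pics/side0.png")[200:340,240:430]; cv2.imwrite("pics/sidec.png",cv2.resize(a,None,fx=4,fy=4,interpolation=cv2.INTER_CUBIC))
E
```

```text
(no output)
```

View pics/topc.png

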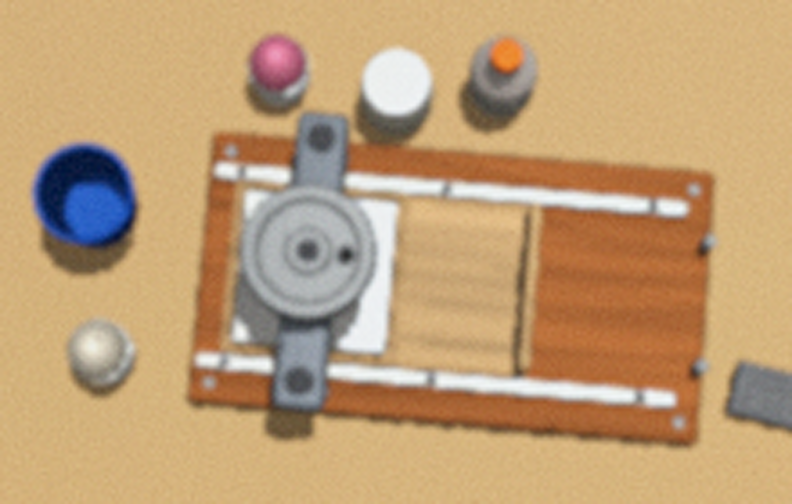

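View pics/sidec.png

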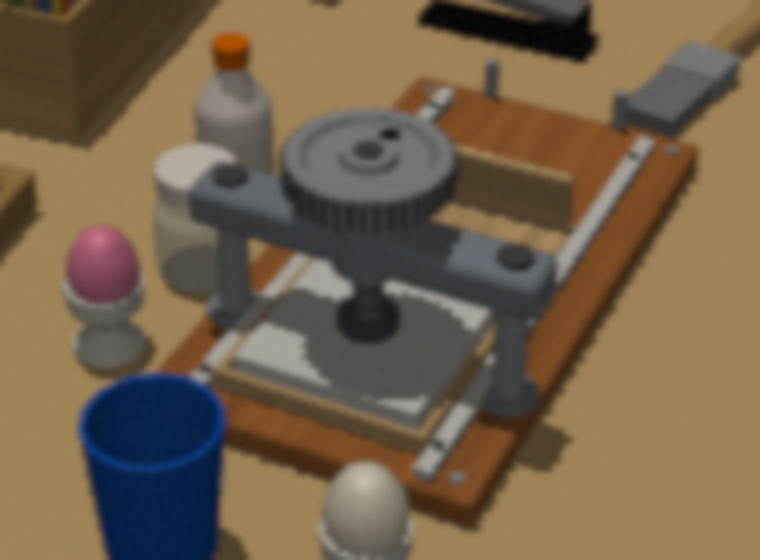

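```bash
cat > h.py <<'E'
import numpy as np,cv2
from cell import manip
def ray(c,px,z,C=None):
    K=c["K"];M=c["cam_to_world"] if C is None else C
    d=M[:3,:3]@np.array([(px[0]-K[0,2])/K[0,0],-(px[1]-K[1,2])/K[1,1],-1.]);o=M[:3,3]
    return o+d*(z-o[2])/d[2]
def tri(c1,p1,c2,p2):
    A=[];b=[]
    for c,p in((c1,p1),(c2,p2)):
        a0=ray(c,p,0);o=c["cam_to_world"][:3,3];d=(a0-o)/np.linalg.norm(a0-o);P=np.eye(3)-np.outer(d,d);A.append(P);b.append(P@o)
    return np.linalg.lstsq(np.vstack(A),np.hstack(b),rcond=None)[0]
E
python3 - <<'E'
from h import *
c=manip.read_camera("top");s=manip.read_camera("side")
im=c["color"]; hsv=cv2.cvtColor(im,cv2.COLOR_RGB2HSV)
m=cv2.inRange(hsv,(4,150,60),(13,255,200)); m[:,:230]=0;m[:,430:]=0;m[:200]=0;m[320:]=0
m=cv2.morphologyEx(m,cv2.MORPH_CLOSE,np.ones((3,3)))
P=cv2.findNonZero(m); hull=cv2.convexHull(P); r=cv2.minAreaRect(hull);print(r,m.sum()/255)
box=cv2.boxPoints(r)
W=np.array([ray(c,p,18) for p in box]);print(W.round(1));print(np.linalg.norm(W-np.roll(W,1,0),axis=1))
T=lambda u,v:((u+.5)/3.6-.5+220,(v+.5)/3.6-.5+180)
S=lambda u,v:((u+.5)/4-.5+240,(v+.5)/4-.5+200)
for n,p in dict(TL=(215,133),TR=(712,174),BR=(694,441),BL=(190,401)).items(): print(n,ray(c,T(*p),18).round(1))
print("wheel hub",ray(c,T(308,250),155).round(1),"tri",tri(c,T(308,250),s,S(368,149)).round(1), "hole",ray(c,T(346,255),152),"tri",tri(c,T(346,255),s,S(390,133)))
g=cv2.cvtColor(im,cv2.COLOR_RGB2GRAY)[180:320,220:440];g=cv2.resize(g,None,fx=3.6,fy=3.6,interpolation=cv2.INTER_CUBIC)
print(cv2.HoughCircles(g,cv2.HOUGH_GRADIENT,1,50,param1=100,param2=30,minRadius=55,maxRadius=80))
print("tab inner top", ray(c,T(530,208),60),ray(c,T(517,375),60))
print("nuts",ray(c,T(321,138),115),ray(c,T(299,381),115))
print("pins",ray(c,T(708,241),45),ray(c,T(700,367),45))
E
```

```text
((345.7486267089844, 259.3912048339844), (140.8597869873047, 75.58434295654297), 4.969740390777588) 4276.0
[[ 479.5  126.    18. ]
 [ 678.2  108.2   18. ]
 [ 639.3 -261.6   18. ]
 [ 442.2 -237.3   18. ]]
[365.17579896 199.4807733  371.9014991  198.58242969]
TL [675.7 106.9  18. ]
TR [ 639. -257.   18.]
BR [ 444.8 -236.8   18. ]
BL [479.3 125.7  18. ]
wheel hub [570.1  33.5 155. ] tri [569.3  33.2 155. ] hole [566.69014944   8.31211257 152.        ] tri [566.08053707   8.14329157 150.34570201]
[[[307.5 249.5  65.9]]]
tab inner top [ 609.88881208 -120.60859979   60.        ] [ 491.37409885 -108.50847433   60.        ]
nuts [652.88334851  25.44651861 115.        ] [485.86595383  42.18510112 115.        ]
pins [ 586.11233959 -248.31624685   45.        ] [ 496.00875689 -239.30942024   45.        ]
```

>>> carry_out([
  [[0.035,-0.034,0,0.14,0],[0.07,-0.068,0,0.28,0],[0.105,-0.102,0,0.4,0],[0.14,-0.137,0,0.4,0],[0.175,-0.171,0,0.4,0]],
])

```text
time_s: 0.75
tool_pos: [332.4, -474.8, 220.7]
eef_rot: [-0.0, 0.999, -0.049, -0.0]
contact_force: [1.9, -1.1, 0.3]
finger_gap: 12.2
```

```bash
cat >> h.py <<'E'
from scipy.spatial.transform import Rotation as R_
C=np.array([569.7,33.4]); PX=np.array([-0.0998,-0.995]); PY=np.array([0.995,-0.0998])
def st():
    o=manip.get_obs(); w,x,y,z=o["eef_rot"]; R=R_.from_quat([x,y,z,w]).as_matrix()
    p=o["tool_pos"]; d=p[:2]-C
    yaw=np.arctan2(R[1,0],R[0,0])
    print("t",round(o["time_s"],2),"pos",p.round(1),"press",(d@PX).round(1),(d@PY).round(1),"yaw",yaw.round(3),"tilt",R[2,2].round(4),"F",o["contact_force"].round(1),"gap",o["finger_gap"].round(1),"q7",o["q"][6].round(2))
    return o,p,R
def to(p,R,px,py,z):
    W=np.array([*(C+px*PX+py*PY),z]); return R.T@(W-p)
E
python3 - <<'E'
from h import *
o,p,R=st(); print(to(p,R,85,0,215))
E
```

```text
Traceback (most recent call last):
  File "h.py", line 18, in st
    print("t",round(o["time_s"],2),"pos",p.round(1),"press",(d@PX).round(1),(d@PY).round(1),"yaw",yaw.round(3),"tilt",R[2,2].round(4),"F",o["contact_force"].round(1),"gap",o["finger_gap"].round(1),"q7",o["q"][6].round(2))
                                                                                                                                                                            ^^^^^^^^^^^^^^^^^^^^^
AttributeError: 'float' object has no attribute 'round'
```

>>> carry_out([
  [[0.019,-0.044,0,0,0],[0.038,-0.088,0,0,0],[0.057,-0.132,0,0,0],[0.076,-0.176,0,0,0],[0.095,-0.22,0,0,0]],
])

```text
time_s: 1.25
tool_pos: [449.2, -263.5, 221.0]
eef_rot: [-0.0, 0.999, -0.049, 0.0]
contact_force: [1.3, -0.8, 0.5]
finger_gap: -0.4
```

```bash
sed -i 's/o\["finger_gap"\].round(1)/round(o["finger_gap"],1)/' h.py
python3 - <<'E'
from h import *
o,p,R=st(); print(to(p,R,85,0,215))
E
```

```text
t 1.25 pos [ 449.2 -263.5  221. ] press 307.4 -90.2 yaw -0.098 tilt -1.0 F [ 1.3 -0.8  0.5] gap -0.4 q7 -1.21
[  90.57007813 -222.26032337    6.16130781]
```

>>> carry_out([
  [[0.018,-0.044,0,0,0],[0.036,-0.088,0,0,0],[0.054,-0.132,0,0,0],[0.072,-0.176,0,0,0],[0.09,-0.212,0,0,0]],
])

```text
time_s: 1.75
tool_pos: [560.4, -58.4, 221.3]
eef_rot: [-0.0, 0.999, -0.048, 0.0]
contact_force: [0.9, -1.7, -0.2]
finger_gap: -0.2
```

>>> carry_out([
  [[0,0,0,0,0],[0,0,0.02,0,0],[0,0,0.04,0,0],[0,0,0.06,0,0],[0,0,0.06,0,0]],
])

```text
time_s: 2.25
tool_pos: [558.8, -58.8, 159.2]
eef_rot: [-0.0, 0.999, -0.049, -0.002]
contact_force: [-0.3, 0.6, -0.4]
finger_gap: -0.2
```

```bash
python3 - <<'E'
from h import *
o,p,R=st(); print(to(p,R,85,0,142))
for n in ["side","top","wrist"]:
    c=manip.read_camera(n); im=c["color"][:,:,::-1]
    if n=="side": im=cv2.resize(im[140:350,220:430],None,fx=2.85,fy=2.85,interpolation=cv2.INTER_CUBIC)
    if n=="top": im=cv2.resize(im[180:320,220:440],None,fx=3.6,fy=3.6,interpolation=cv2.INTER_CUBIC)
    cv2.imwrite(f"pics/{n}1.png",im)
E
```

```text
t 2.25 pos [558.8 -58.8 159.2] press 92.8 -1.7 yaw -0.097 tilt -1.0 F [-0.3  0.6 -0.4] gap -0.2 q7 -1.63
[ 1.74125975 -7.80060849 17.24063414]
```

View pics/side1.png

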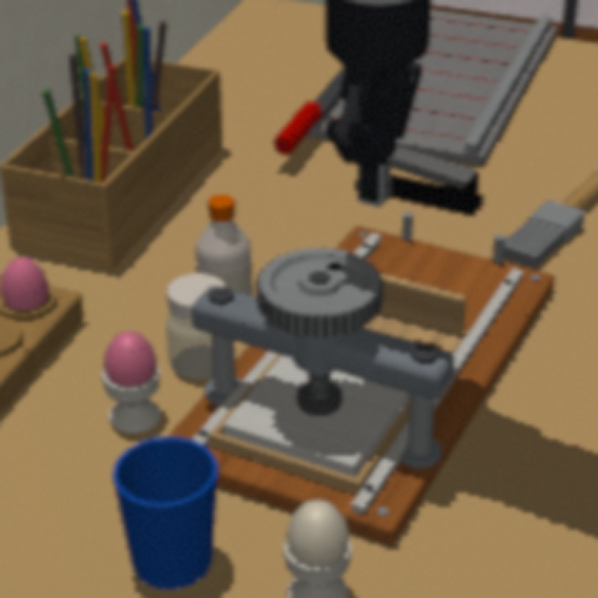

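View pics/wrist1.png

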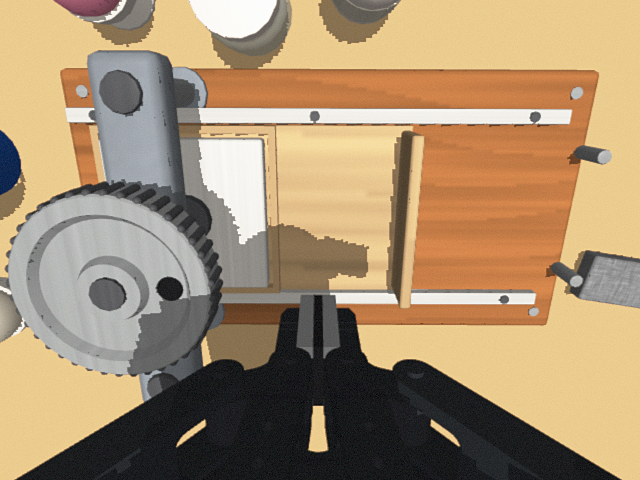

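View pics/top1.png

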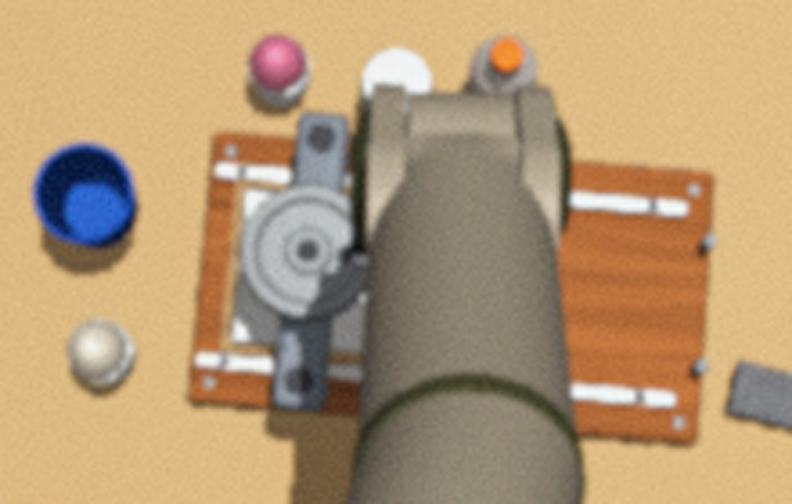

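```bash
python3 - <<'E'
from h import *
c=manip.read_camera("wrist");M=np.linalg.inv(c["mount"]);K=c["K"]
for q in [(0,0,19),(11,0,19),(11,5,19),(11,10,19),(11,14.5,19),(11,0,0),(-11,0,19)]:
    v=M@np.array([*q,1.]); print(q,(K[0,2]+K[0,0]*v[0]/-v[2]).round(0),(K[1,2]+K[1,1]*v[1]/v[2]).round(0))
im=c["color"][:,:,::-1][270:420,200:440]; im=np.clip(im.astype(float)*2.5,0,255).astype(np.uint8);cv2.imwrite("pics/w1c.png",cv2.resize(im,None,fx=3.3,fy=3.3,interpolation=cv2.INTER_CUBIC))
E
```

```text
(0, 0, 19) 318.0 280.0
(11, 0, 19) 318.0 258.0
(11, 5, 19) 329.0 258.0
(11, 10, 19) 340.0 258.0
(11, 14.5, 19) 349.0 258.0
(11, 0, 0) 318.0 275.0
(-11, 0, 19) 318.0 301.0
```

View pics/w1c.png

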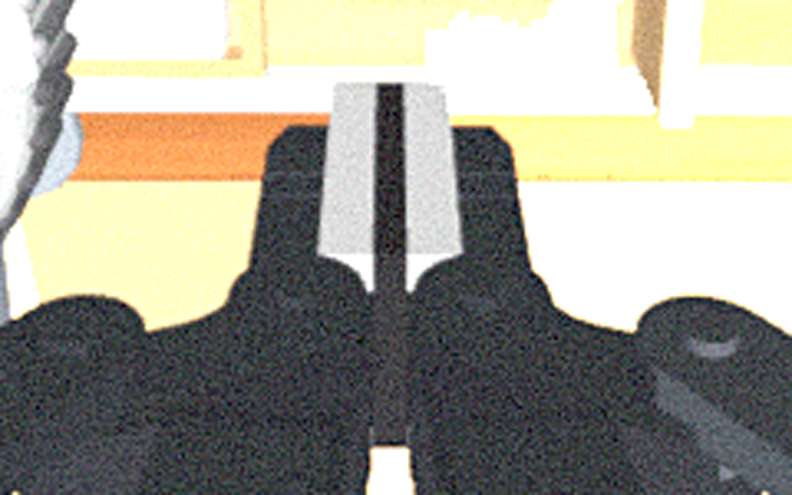

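```bash
python3 - <<'E'
from h import *
o,p,R=st()
c=manip.read_camera("wrist");M=np.linalg.inv(c["mount"]);K=c["K"]
def pr(q):
    v=M@np.array([*q,1.]); return (K[0,2]+K[0,0]*v[0]/-v[2]).round(0),(K[1,2]+K[1,1]*v[1]/v[2]).round(0)
for W in [(569.7,33.4,155),(566.5,8.3,152),(586,-248,45),(496,-239,45)]:
    print(W,pr(R.T@(np.array(W)-p)))
for q in [(11,0,-20),(11,0,-40),(-11,0,19),(-11,0,0),(0,0,-20),(0,0,-40)]: print(q,pr(q))
E
```

```text
t 2.45 pos [561.  -58.7 162.3] press 92.5 0.5 yaw -0.097 tilt -1.0 F [ 0.9 -0.2  0.7] gap -0.0 q7 -1.63
(569.7, 33.4, 155) (np.float64(107.0), np.float64(292.0))
(566.5, 8.3, 152) (np.float64(168.0), np.float64(290.0))
(586, -248, 45) (np.float64(599.0), np.float64(156.0))
(496, -239, 45) (np.float64(572.0), np.float64(281.0))
(11, 0, -20) (np.float64(318.0), np.float64(298.0))
(11, 0, -40) (np.float64(318.0), np.float64(328.0))
(-11, 0, 19) (np.float64(318.0), np.float64(301.0))
(-11, 0, 0) (np.float64(318.0), np.float64(322.0))
(0, 0, -20) (np.float64(318.0), np.float64(324.0))
(0, 0, -40) (np.float64(318.0), np.float64(357.0))
```

```bash
python3 - <<'E'
from h import *
o,p,R=st()
c=manip.read_camera("side");Mi=np.linalg.inv(c["cam_to_world"]);K=c["K"]
for q in [(x,y,z) for z in (19,0,-20) for x,y in((0,0),(11,-8),(-11,-8),(11,8))]:
    W=R@np.array(q)+p; v=Mi@np.array([*W,1]); u=K[0,2]+K[0,0]*v[0]/-v[2]; w=K[1,2]+K[1,1]*v[1]/v[2]
    print(q,round(u,1),round(w,1))
im=c["color"][:,:,::-1][130:230,300:420]; im=np.clip(im.astype(float)*2,0,255).astype(np.uint8)
cv2.imwrite("pics/s2c.png",cv2.resize(im,None,fx=6,fy=6,interpolation=cv2.INTER_NEAREST))
E
```

```text
t 2.5 pos [561.  -58.7 162.4] press 92.5 0.5 yaw -0.097 tilt -1.0 F [-0.1  0.4 -0.5] gap 0.2 q7 -1.63
(0, 0, 19) 348.9 220.5
(11, -8, 19) 342.9 221.1
(-11, -8, 19) 352.0 223.4
(11, 8, 19) 345.9 217.7
(0, 0, 0) 349.1 213.2
(11, -8, 0) 343.1 213.7
(-11, -8, 0) 352.3 216.0
(11, 8, 0) 346.1 210.4
(0, 0, -20) 349.4 205.3
(11, -8, -20) 343.3 205.8
(-11, -8, -20) 352.5 208.1
(11, 8, -20) 346.3 202.6
```

View pics/s2c.png

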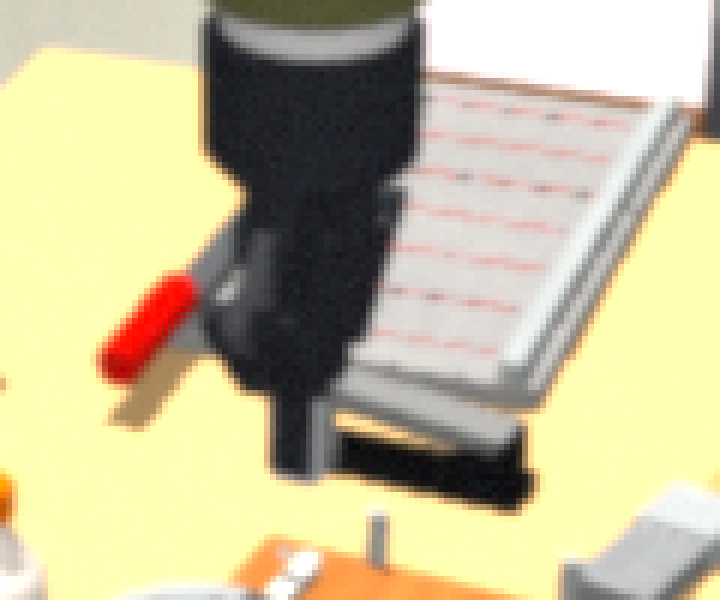

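>>> carry_out([
  [[0,0,0.02,0,0],[0,0,0.04,0,0],[0,0,0.04,0,0],[0,0,0.04,0,0],[0,0,0.04,0,0]],
])

```text
time_s: 3.05
tool_pos: [561.7, -58.6, 123.5]
eef_rot: [-0.0, 0.999, -0.049, 0.002]
contact_force: [0.4, 0.7, 0.5]
finger_gap: -0.1
```

```bash
python3 - <<'E'
from h import *
o,p,R=st()
c=manip.read_camera("side")
im=c["color"][:,:,::-1][150:290,270:430]; im=np.clip(im.astype(float)*2,0,255).astype(np.uint8)
cv2.imwrite("pics/s3c.png",cv2.resize(im,None,fx=4.5,fy=4.5,interpolation=cv2.INTER_CUBIC))
c=manip.read_camera("wrist");cv2.imwrite("pics/w3.png",np.clip(c["color"][:,:,::-1].astype(float)*1.6,0,255).astype(np.uint8))
E
```

```text
t 3.05 pos [561.7 -58.6 123.5] press 92.4 1.2 yaw -0.097 tilt -1.0 F [0.4 0.7 0.5] gap -0.1 q7 -1.63
```

View pics/s3c.png

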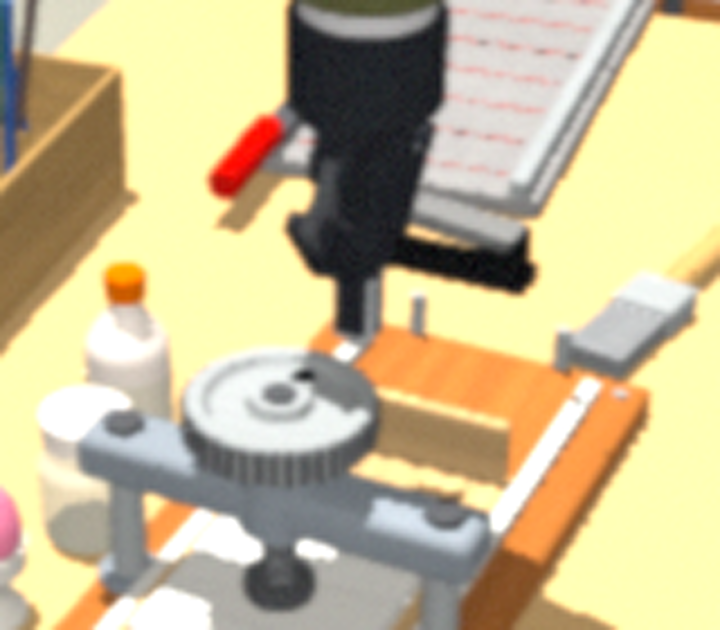

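View pics/w3.png

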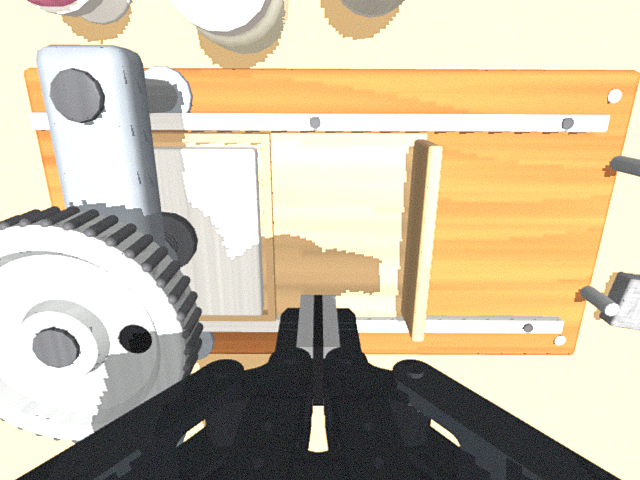

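```bash
python3 - <<'E'
from h import *
o,p,R=st()
c=manip.read_camera("side")
px=(270+358/4.5,150+337/4.5); o_=c["cam_to_world"][:3,3]; a=ray(c,px,0); d=a-o_
for y in (-50,-58): t=(y-o_[1])/d[1]; print(o_+t*d)
E
```

```text
t 3.15 pos [561.7 -58.6 123.4] press 92.4 1.2 yaw -0.097 tilt -1.0 F [ 1.  -0.5  0.1] gap -0.2 q7 -1.63
[556.5902648  -50.         138.02199975]
[559.12784826 -58.         132.76675237]
```

>>> carry_out([
  [[-0.005,-0.01,0,0,0],[-0.012,-0.02,0,0,0],[-0.012,-0.025,0,0,0],[-0.012,-0.028,0,0,0],[-0.012,-0.028,0,0,0]],
])

```text
time_s: 3.7
tool_pos: [552.5, -28.7, 123.3]
eef_rot: [-0.001, 0.999, -0.048, 0.002]
contact_force: [-0.3, 0.0, -0.7]
finger_gap: -0.1
```

```bash
python3 - <<'E'
from h import *
o,p,R=st()
E
```

```text
t 3.7 pos [552.5 -28.7 123.3] press 63.6 -10.9 yaw -0.096 tilt -1.0 F [-0.3  0.  -0.7] gap -0.1 q7 -1.68
```

>>> carry_out([
  [[0,-0.002,0,0,0],[0,-0.003,0,0,0],[0,-0.004,0,0,0],[0,-0.005,0,0,0],[0,-0.005,0,0,0]],
])

```text
time_s: 4.2
tool_pos: [552.9, -24.7, 123.3]
eef_rot: [-0.0, 0.999, -0.048, 0.002]
contact_force: [-0.2, -4.4, -0.1]
finger_gap: -0.2
```

>>> carry_out([
  [[0,-0.001,0,0,0],[0,-0.002,0,0,0],[0,-0.003,0,0,0],[0,-0.004,0,0,0],[0,-0.004,0,0,0]],
])

```text
time_s: 4.7
tool_pos: [552.7, -23.8, 123.2]
eef_rot: [0.001, 0.999, -0.05, 0.002]
contact_force: [-0.3, -13.1, 1.0]
finger_gap: 0.2
```

```bash
python3 - <<'E'
from h import *
o,p,R=st()
c=manip.read_camera("wrist");cv2.imwrite("pics/w4.png",np.clip(c["color"][:,:,::-1].astype(float)*1.8,0,255).astype(np.uint8))
E
```

```text
t 4.7 pos [552.7 -23.8 123.2] press 58.6 -11.2 yaw -0.1 tilt -1.0 F [ -0.3 -13.1   1. ] gap 0.2 q7 -1.69
```

View pics/w4.png

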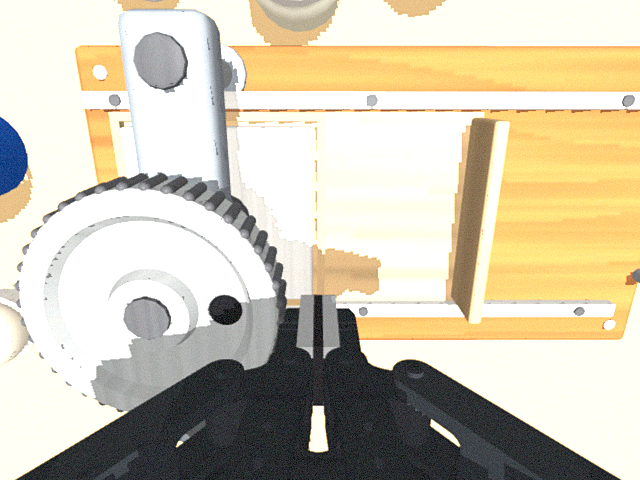

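>>> carry_out([
  [[0.004,-0.0035,0,0,0],[0.008,-0.0035,0,0,0],[0.012,-0.0035,0,0,0],[0.017,-0.0035,0,0,0],[0.022,-0.0035,0,0,0]],
])

```text
time_s: 5.25
tool_pos: [574.2, -26.0, 123.4]
eef_rot: [0.003, 0.999, -0.051, 0.001]
contact_force: [-1.9, -10.0, 3.0]
finger_gap: -0.1
```

```bash
cat >> h.py <<'E'
def hole(name=None,z=152):
    o,p,R=st()
    c=manip.read_camera("wrist"); M=np.eye(4); M[:3,:3]=R; M[:3,3]=p; M=M@c["mount"]
    g=cv2.cvtColor(c["color"],cv2.COLOR_RGB2GRAY)
    if name: cv2.imwrite(name,np.clip(c["color"][:,:,::-1].astype(float)*1.8,0,255).astype(np.uint8))
    # dark blobs whose ray on plane z lies ~25mm from axis
    m=cv2.inRange(g,0,35); n,l,s,ce=cv2.connectedComponentsWithStats(m)
    for i in range(1,n):
        w=ray(c,ce[i],z,M)[:2]-C; r=np.hypot(*w)
        if s[i,4]>60 and 18<r<32: print("hole? px",ce[i].round(0),"area",s[i,4],"r",r.round(1),"ang",np.degrees(np.arctan2(w@PY,w@PX)).round(1))
E
python3 - <<'E'
from h import *
hole("pics/w5.png")
E
```

```text
t 5.25 pos [574.2 -26.  123.4] press 58.6 10.4 yaw -0.103 tilt -1.0 F [ -1.9 -10.    3. ] gap -0.1 q7 -1.69
hole? px [220. 335.] area 708 r 26.2 ang 25.8
```

View pics/w5.png

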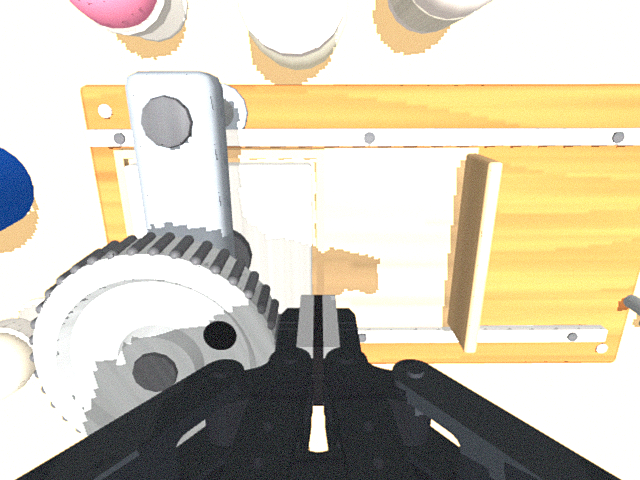

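```bash
cat >> h.py <<'E'
def arc(phi0,phi1,ind=4.0,Rr=46.5):
    """rows (mm) in tool axes from measured pose; contact normal goes phi0..phi1 deg (press frame, 0=+x)"""
    o,p,R=st()
    f=np.radians(np.linspace(phi0,phi1,6)); n=np.stack([np.cos(f),np.sin(f)],1)
    d=Rr*(n-n[0])-ind*n
    for k in range(1,6):
        w=d[k,0]*PX+d[k,1]*PY; t=R.T@np.array([*w,0]); print((t[:2]).round(1))
E
python3 -c "
from h import *
arc(0,40)"
```

```text
t 5.3 pos [575.4 -25.7 123.5] press 58.2 11.6 yaw -0.102 tilt -1.0 F [ -0.3 -11.6   1.7] gap 0.1 q7 -1.69
[ 5.9 -4.4]
[11.7 -5.7]
[17.3 -7.7]
[ 22.5 -10.5]
[ 27.3 -14. ]
```

>>> carry_out([
  [[0.006,-0.0044,0,0,0],[0.0117,-0.0057,0,0,0],[0.0173,-0.0077,0,0,0],[0.0225,-0.0105,0,0,0],[0.0273,-0.014,0,0,0]],
])

```text
time_s: 5.8
tool_pos: [604.0, -14.4, 123.4]
eef_rot: [0.003, 0.999, -0.051, 0.001]
contact_force: [-1.4, -2.0, -0.2]
finger_gap: -0.1
```

```bash
python3 -c "
from h import *
hole('pics/w6.png'); arc(38,80)"
```

```text
t 5.8 pos [604.  -14.4 123.4] press 44.1 38.9 yaw -0.103 tilt -1.0 F [-1.4 -2.  -0.2] gap -0.1 q7 -1.71
t 5.85 pos [605.1 -13.3 123.4] press 43.0 39.9 yaw -0.102 tilt -1.0 F [ 0.9 -2.4  0.5] gap -0.2 q7 -1.71
[ 2.1 -7.3]
[  6.1 -12.2]
[  9.3 -17.5]
[ 11.7 -23.2]
[ 13.2 -29.3]
```

View pics/w6.png

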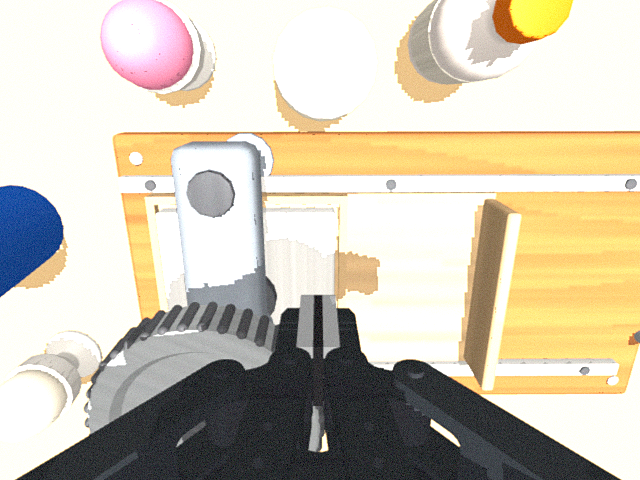

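```bash
cat >> h.py <<'E'
def orb(dphi,ind=4.0,rt=None):
    o,p,R=st(); d=p[:2]-C; f0=np.degrees(np.arctan2(d@PY,d@PX)); r=np.hypot(*d)
    F=o["contact_force"][:2]; n0=d/r; print("phi",f0.round(1),"r",r.round(1),"Fn",(F@n0).round(1),"Ft",(F@np.array([-n0[1],n0[0]])).round(1))
    f=np.radians(np.linspace(f0,f0+dphi,6)); rr=(rt or r)-ind
    for k in range(1,6):
        w=rr*(np.cos(f[k])*PX+np.sin(f[k])*PY)-d; t=R.T@np.array([*w,0]); print((t[:2]).round(1).tolist())
E
python3 -c "
from h import *
orb(32,5)"
```

```text
t 5.85 pos [605.1 -13.3 123.4] press 43.0 39.9 yaw -0.102 tilt -1.0 F [ 0.9 -2.4  0.5] gap -0.2 q7 -1.71
phi 42.8 r 58.6 Fn 2.5 Ft -0.7
[0.7, -8.0]
[4.4, -12.7]
[7.5, -17.9]
[10.0, -23.3]
[11.8, -29.0]
```

>>> carry_out([
  [[0.001,-0.0075,0,0,0],[0.0044,-0.0127,0,0,0],[0.0075,-0.018,0,0,0],[0.01,-0.0233,0,0,0],[0.0118,-0.029,0,0,0]],
])

```text
time_s: 6.35
tool_pos: [623.0, 13.7, 124.2]
eef_rot: [0.003, 0.999, -0.051, 0.005]
contact_force: [7.6, -5.8, 0.7]
finger_gap: -0.2
```

```bash
python3 -c "
from h import *
orb(32,5); hole('pics/w7.png')"
```

```text
t 6.35 pos [623.   13.7 124.2] press 14.3 55.0 yaw -0.102 tilt -0.9999 F [ 7.6 -5.8  0.7] gap -0.2 q7 -1.75
phi 75.4 r 56.9 Fn 9.1 Ft -2.9
[-3.7, -6.9]
[-3.2, -12.7]
[-3.4, -18.5]
[-4.2, -24.2]
[-5.6, -29.8]
t 6.35 pos [623.   13.7 124.2] press 14.3 55.0 yaw -0.102 tilt -0.9999 F [ 7.6 -5.8  0.7] gap -0.2 q7 -1.75
hole? px [315. 424.] area 48034 r 20.3 ang 49.8
```

View pics/w7.png

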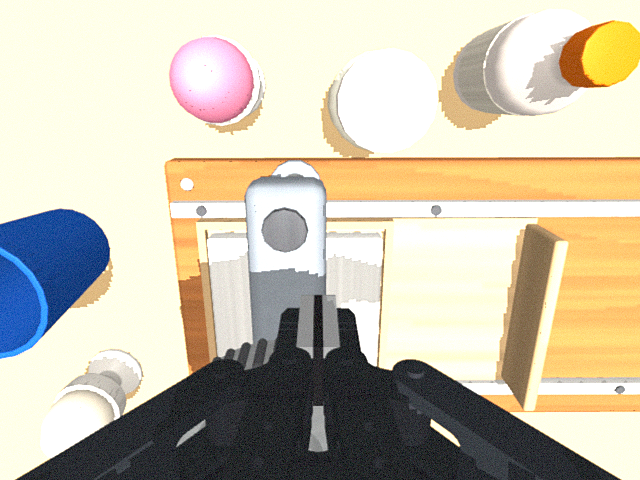

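>>> carry_out([
  [[-0.0035,-0.006,0,0,0],[-0.0035,-0.012,0,0,0],[-0.0035,-0.018,0,0,0],[-0.0042,-0.024,0,0,0],[-0.0055,-0.03,0,0,0]],
])

```text
time_s: 6.9
tool_pos: [626.2, 47.0, 125.4]
eef_rot: [0.001, 0.999, -0.05, 0.01]
contact_force: [10.4, -1.7, 0.1]
finger_gap: 0.0
```

```bash
python3 -c "
from h import *
orb(35,5)"
```

```text
t 6.9 pos [626.2  47.  125.4] press -19.2 54.9 yaw -0.1 tilt -0.9998 F [10.4 -1.7  0.1] gap 0.0 q7 -1.79
phi 109.3 r 58.1 Fn 9.7 Ft -4.1
[-7.2, -4.3]
[-10.5, -10.0]
[-14.4, -15.1]
[-18.8, -19.8]
[-23.9, -23.9]
```

>>> carry_out([
  [[-0.0065,-0.0045,0,0,0],[-0.0105,-0.01,0,0,0],[-0.0144,-0.0151,0,0,0],[-0.0188,-0.0198,0,0,0],[-0.0239,-0.0239,0,0,0]],
])

```text
time_s: 7.4
tool_pos: [610.3, 77.6, 126.6]
eef_rot: [-0.002, 0.999, -0.049, 0.016]
contact_force: [11.7, 7.2, -0.3]
finger_gap: 0.2
```

```bash
python3 -c "
from h import *
orb(35,5);hole('pics/w8.png')"
```

```text
t 7.4 pos [610.3  77.6 126.6] press -48.1 36.0 yaw -0.098 tilt -0.9995 F [11.7  7.2 -0.3] gap 0.2 q7 -1.84
phi 143.2 r 60.1 Fn 13.3 Ft -3.7
[-8.6, 0.3]
[-14.6, -2.7]
[-21.0, -4.9]
[-27.5, -6.4]
[-34.2, -7.0]
t 7.4 pos [610.3  77.6 126.6] press -48.1 36.0 yaw -0.098 tilt -0.9995 F [11.7  7.2 -0.3] gap 0.2 q7 -1.84
```

View pics/w8.png

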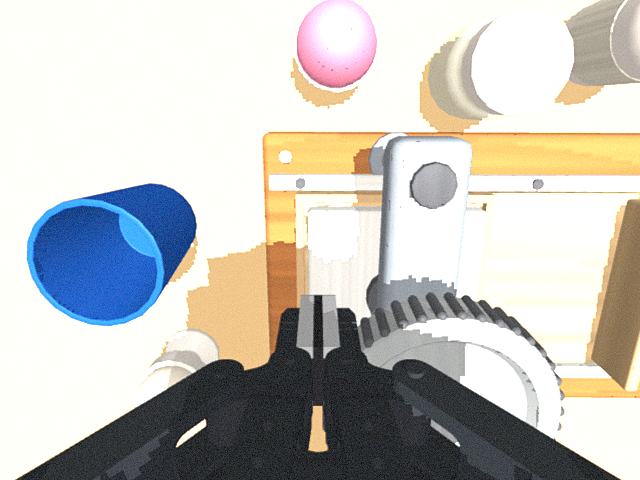

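>>> carry_out([
  [[-0.0078,0.0002,0.0003,0,0],[-0.0138,-0.0025,0.0005,0,0],[-0.0205,-0.005,0.0005,0,0],[-0.0273,-0.006,0.001,0,0],[-0.0342,-0.0062,0.001,0,0]],
])

```text
time_s: 7.95
tool_pos: [578.2, 92.5, 125.8]
eef_rot: [-0.004, 0.999, -0.047, 0.018]
contact_force: [4.0, 6.6, 5.5]
finger_gap: 0.2
```

```bash
python3 -c "
from h import *
orb(35,4);hole('pics/w9.png',155)"
```

```text
t 7.95 pos [578.2  92.5 125.8] press -59.7 2.5 yaw -0.094 tilt -0.9993 F [4.  6.6 5.5] gap 0.2 q7 -1.87
phi 177.6 r 59.7 Fn 7.1 Ft -3.0
[-7.0, 4.1]
[-13.7, 5.0]
[-20.3, 6.7]
[-26.6, 9.2]
[-32.6, 12.5]
t 7.95 pos [578.2  92.5 125.8] press -59.7 2.5 yaw -0.094 tilt -0.9993 F [4.  6.6 5.5] gap 0.2 q7 -1.87
```

View pics/w9.png

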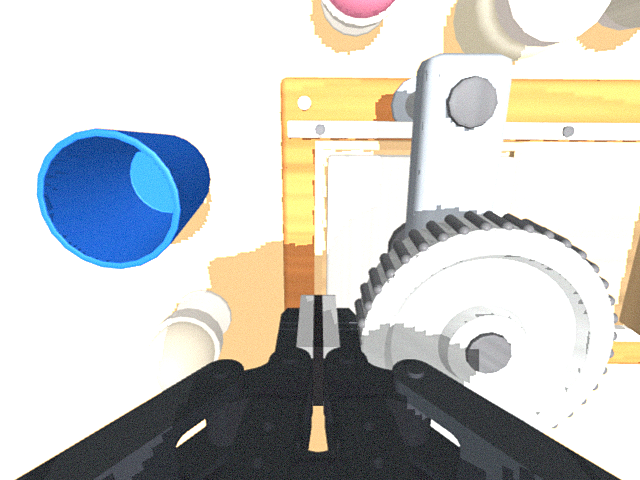

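>>> carry_out([
  [[-0.007,0.0038,0,0,0],[-0.0137,0.0045,0,0,0],[-0.0203,0.0065,0,0,0],[-0.0266,0.009,0,0,0],[-0.0326,0.0125,0,0,0]],
])

```text
time_s: 8.5
tool_pos: [543.9, 86.6, 125.1]
eef_rot: [-0.006, 0.999, -0.045, 0.018]
contact_force: [0.5, 5.1, 2.1]
finger_gap: 0.1
```

```bash
python3 -c "
from h import *
orb(35,4);hole('pics/w10.png',155)"
```

```text
t 8.5 pos [543.9  86.6 125.1] press -50.4 -31.0 yaw -0.09 tilt -0.9993 F [0.5 5.1 2.1] gap 0.1 q7 -1.87
phi -148.4 r 59.1 Fn 4.4 Ft -2.6
[-3.5, 7.2]
[-8.5, 11.7]
[-13.0, 16.7]
[-16.8, 22.3]
[-19.9, 28.3]
t 8.5 pos [543.9  86.6 125.1] press -50.4 -31.0 yaw -0.09 tilt -0.9993 F [0.5 5.1 2.1] gap 0.1 q7 -1.87
hole? px [469. 326.] area 671 r 25.8 ang -84.6
```

View pics/w10.png

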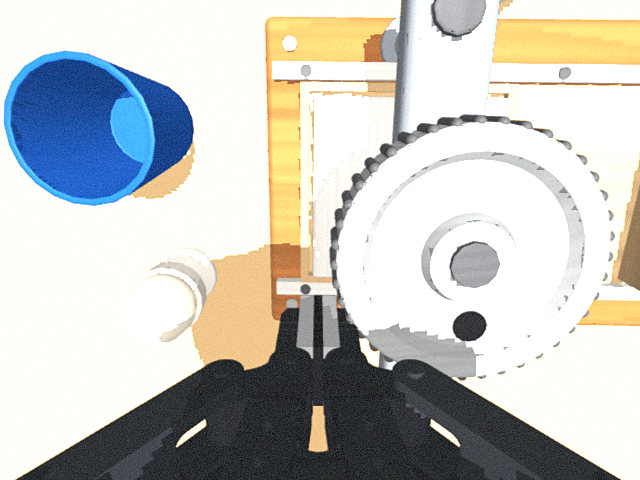

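>>> carry_out([
  [[-0.003,0.008,0,0,0],[-0.008,0.0125,0,0,0],[-0.0125,0.0175,0,0,0],[-0.0162,0.023,0,0,0],[-0.019,0.029,0,0,0]],
])

```text
time_s: 9.05
tool_pos: [520.0, 60.8, 123.9]
eef_rot: [-0.006, 0.999, -0.044, 0.017]
contact_force: [-2.9, 5.5, 2.6]
finger_gap: 0.3
```

```bash
python3 -c "
from h import *
hole('pics/w11.png',155);orb(35,4.5)"
```

```text
t 9.05 pos [520.   60.8 123.9] press -22.3 -52.2 yaw -0.088 tilt -0.9993 F [-2.9  5.5  2.6] gap 0.3 q7 -1.83
hole? px [445. 248.] area 767 r 26.0 ang -43.1
t 9.1 pos [519.2  59.5 123.9] press -20.9 -52.8 yaw -0.089 tilt -0.9994 F [-4.3  3.3  3.6] gap 0.1 q7 -1.83
phi -111.6 r 56.8 Fn 5.3 Ft -0.9
[2.1, 7.8]
[0.8, 14.0]
[0.3, 20.4]
[0.5, 26.8]
[1.6, 33.1]
```

>>> carry_out([
  [[0.003,0.007,0,0,0],[0.003,0.0135,0,0,0],[0.003,0.02,0,0,0],[0.0032,0.0265,0,0,0],[0.0035,0.033,0,0,0]],
])

```text
time_s: 9.6
tool_pos: [513.0, 27.3, 122.6]
eef_rot: [-0.006, 0.999, -0.043, 0.01]
contact_force: [-15.3, 1.3, 3.9]
finger_gap: -0.2
```

```bash
python3 -c "
from h import *
hole('pics/w12.png',155);orb(35,4.5)"
```

```text
t 9.6 pos [513.   27.3 122.6] press 11.7 -55.8 yaw -0.087 tilt -0.9997 F [-15.3   1.3   3.9] gap -0.2 q7 -1.77
hole? px [374. 197.] area 76 r 28.9 ang -8.0
t 9.65 pos [513.3  25.8 122.5] press 13.2 -55.3 yaw -0.089 tilt -0.9997 F [-15.2  -0.6   6.8] gap -0.4 q7 -1.77
phi -76.6 r 56.9 Fn 15.2 Ft -1.5
[6.2, 5.1]
[8.7, 11.0]
[11.9, 16.5]
[15.8, 21.6]
[20.3, 26.2]
```

>>> carry_out([
  [[0.0045,0.006,0,0,0],[0.0075,0.0115,0,0,0],[0.011,0.017,0,0,0],[0.015,0.022,0,0,0],[0.02,0.0262,0,0,0]],
])

```text
time_s: 10.15
tool_pos: [524.9, -3.1, 121.6]
eef_rot: [-0.004, 0.999, -0.044, 0.005]
contact_force: [-18.0, -7.8, 10.6]
finger_gap: 0.1
```

```bash
python3 -c "
from h import *
orb(35,4.5)"
```

```text
t 10.15 pos [524.9  -3.1 121.6] press 40.8 -40.9 yaw -0.088 tilt -0.9999 F [-18.   -7.8  10.6] gap 0.1 q7 -1.72
phi -45.1 r 57.8 Fn 18.9 Ft -5.4
[8.0, 1.2]
[13.4, 5.0]
[19.1, 8.1]
[25.2, 10.4]
[31.5, 12.0]
```

>>> carry_out([
  [[0.006,0.0025,0,0,0],[0.0125,0.0065,0,0,0],[0.0185,0.0097,0,0,0],[0.025,0.012,0,0,0],[0.0315,0.0135,0,0,0]],
])

```text
time_s: 10.65
tool_pos: [551.6, -23.4, 121.3]
eef_rot: [-0.002, 0.999, -0.046, 0.002]
contact_force: [-8.9, -16.4, 5.7]
finger_gap: 0.0
```

```bash
python3 -c "
from h import *
orb(35,4.5);hole('pics/w13.png',157)"
```

```text
t 10.65 pos [551.6 -23.4 121.3] press 58.3 -12.3 yaw -0.092 tilt -1.0 F [ -8.9 -16.4   5.7] gap 0.0 q7 -1.69
phi -12.0 r 59.6 Fn 18.4 Ft -3.5
[7.6, -3.3]
[14.3, -3.1]
[21.0, -3.7]
[27.6, -5.1]
[34.0, -7.3]
t 10.65 pos [551.6 -23.4 121.3] press 58.3 -12.3 yaw -0.092 tilt -1.0 F [ -8.9 -16.4   5.7] gap 0.0 q7 -1.69
hole? px [145. 246.] area 892 r 24.7 ang 79.7
```

View pics/w13.png

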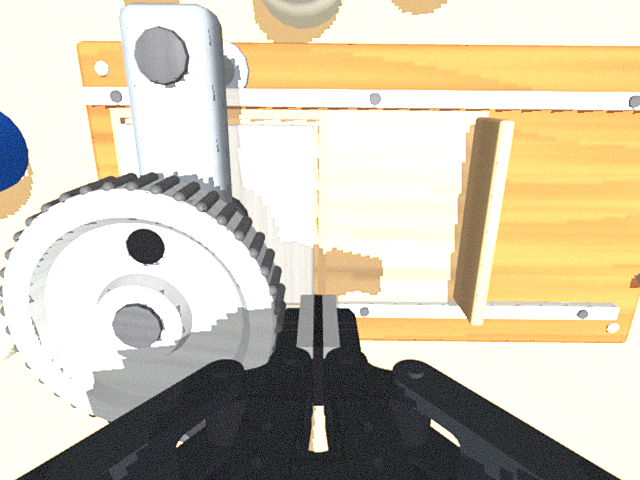

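>>> carry_out([
  [[0.006,-0.0025,-0.001,0,0],[0.012,-0.003,-0.002,0,0],[0.018,-0.003,-0.002,0,0],[0.024,-0.0035,-0.002,0,0],[0.029,-0.0045,-0.002,0,0]],
])

```text
time_s: 11.2
tool_pos: [581.6, -25.9, 122.7]
eef_rot: [-0.0, 0.999, -0.048, 0.002]
contact_force: [0.3, -12.4, -6.8]
finger_gap: -0.2
```

```bash
python3 -c "
from h import *
orb(35,5)"
```

```text
t 11.2 pos [581.6 -25.9 122.7] press 57.8 17.7 yaw -0.095 tilt -1.0 F [  0.3 -12.4  -6.8] gap -0.2 q7 -1.69
phi 17.0 r 60.4 Fn 12.3 Ft -2.2
[4.9, -7.1]
[10.9, -10.2]
[16.5, -14.0]
[21.6, -18.5]
[26.1, -23.6]
```

>>> carry_out([
  [[0.0055,-0.0065,0,0,0],[0.011,-0.01,0,0,0],[0.0165,-0.014,0,0,0],[0.0216,-0.0185,0,0,0],[0.0261,-0.0236,0,0,0]],
])

```text
time_s: 11.7
tool_pos: [612.0, -6.9, 123.2]
eef_rot: [0.001, 0.999, -0.049, 0.003]
contact_force: [3.5, -5.3, -0.3]
finger_gap: -0.1
```

```bash
python3 -c "
from h import *
orb(35,4.5)"
```

```text
t 11.7 pos [612.   -6.9 123.2] press 35.9 46.1 yaw -0.097 tilt -1.0 F [ 3.5 -5.3 -0.3] gap -0.1 q7 -1.72
phi 52.1 r 58.4 Fn 6.2 Ft -1.5
[0.2, -8.2]
[3.2, -14.0]
[5.5, -20.2]
[7.1, -26.6]
[7.8, -33.1]
```

>>> carry_out([
  [[0.0002,-0.008,0,0,0],[0.003,-0.014,0,0,0],[0.005,-0.0202,0,0,0],[0.0065,-0.0266,0,0,0],[0.007,-0.033,0,0,0]],
])

```text
time_s: 12.2
tool_pos: [626.1, 24.8, 124.1]
eef_rot: [0.001, 0.999, -0.049, 0.007]
contact_force: [8.9, -4.4, -0.6]
finger_gap: -0.1
```

```bash
python3 -c "
from h import *
orb(35,4.5)"
```

```text
t 12.2 pos [626.1  24.8 124.1] press 2.9 57.0 yaw -0.098 tilt -0.9999 F [ 8.9 -4.4 -0.6] gap -0.1 q7 -1.76
phi 87.1 r 57.0 Fn 9.5 Ft -3.0
[-4.5, -6.7]
[-5.4, -13.0]
[-7.0, -19.2]
[-9.3, -25.2]
[-12.4, -30.8]
```

>>> carry_out([
  [[-0.0035,-0.0065,0,0,0],[-0.004,-0.013,0,0,0],[-0.005,-0.019,0,0,0],[-0.0075,-0.025,0,0,0],[-0.011,-0.031,0,0,0]],
])

```text
time_s: 12.7
tool_pos: [622.6, 58.3, 124.9]
eef_rot: [-0.0, 0.999, -0.049, 0.011]
contact_force: [9.8, 1.8, -2.1]
finger_gap: -0.3
```

```bash
python3 -c "
from h import *
orb(35,4.5);hole('pics/w14.png',160)"
```

```text
t 12.7 pos [622.6  58.3 124.9] press -30.1 50.2 yaw -0.098 tilt -0.9998 F [ 9.8  1.8 -2.1] gap -0.3 q7 -1.81
phi 120.9 r 58.5 Fn 9.6 Ft -2.5
[-7.6, -3.1]
[-11.9, -8.1]
[-16.9, -12.5]
[-22.3, -16.2]
[-28.1, -19.3]
t 12.7 pos [622.6  58.3 124.9] press -30.1 50.2 yaw -0.098 tilt -0.9998 F [ 9.8  1.8 -2.1] gap -0.3 q7 -1.81
```

>>> carry_out([
  [[-0.007,-0.0035,0,0,0],[-0.0119,-0.0081,0,0,0],[-0.0169,-0.0125,0,0,0],[-0.0223,-0.0162,0,0,0],[-0.0281,-0.019,0,0,0]],
])

```text
time_s: 13.25
tool_pos: [599.1, 85.3, 125.4]
eef_rot: [-0.003, 0.999, -0.047, 0.014]
contact_force: [6.2, 6.5, 3.3]
finger_gap: 0.0
```

```bash
python3 -c "
from h import *
orb(35,4);hole('pics/w15.png',160)"
```

```text
t 13.25 pos [599.1  85.3 125.4] press -54.6 24.1 yaw -0.094 tilt -0.9996 F [6.2 6.5 3.3] gap 0.0 q7 -1.85
phi 156.2 r 59.7 Fn 8.7 Ft -2.2
[-8.0, 1.2]
[-14.6, -0.4]
[-21.4, -1.2]
[-28.2, -1.1]
[-34.9, -0.3]
t 13.25 pos [599.1  85.3 125.4] press -54.6 24.1 yaw -0.094 tilt -0.9996 F [6.2 6.5 3.3] gap 0.0 q7 -1.85
```

View pics/w15.png

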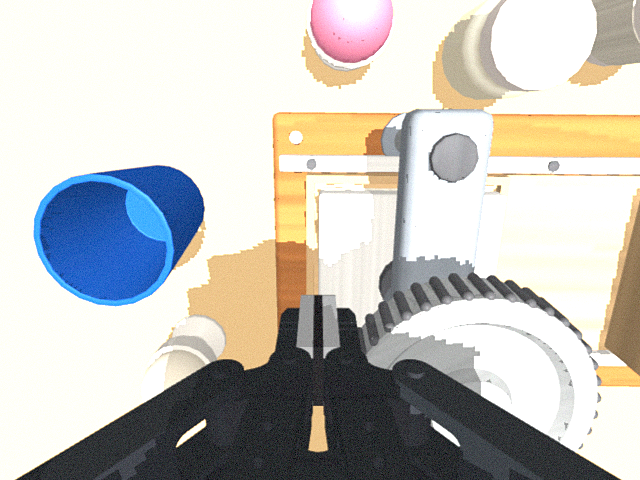

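>>> carry_out([
  [[-0.0075,0.0012,0,0,0],[-0.0142,-0.0003,0,0,0],[-0.021,-0.001,0,0,0],[-0.028,-0.001,0,0,0],[-0.035,-0.0003,0,0,0]],
])

```text
time_s: 13.8
tool_pos: [565.5, 93.7, 125.6]
eef_rot: [-0.005, 0.999, -0.045, 0.016]
contact_force: [3.0, 9.3, 6.2]
finger_gap: -0.0
```

```bash
python3 -c "
from h import *
orb(35,4);hole('pics/w16.png',160)"
```

```text
t 13.8 pos [565.5  93.7 125.6] press -59.6 -10.2 yaw -0.09 tilt -0.9994 F [3.  9.3 6.2] gap -0.0 q7 -1.87
phi -170.3 r 60.5 Fn 9.0 Ft -3.6
[-6.1, 5.5]
[-12.6, 7.8]
[-18.7, 10.9]
[-24.5, 14.7]
[-29.7, 19.2]
t 13.8 pos [565.5  93.7 125.6] press -59.6 -10.2 yaw -0.09 tilt -0.9994 F [3.  9.3 6.2] gap -0.0 q7 -1.87
hole? px [563. 343.] area 680 r 25.0 ang -19.0
```

View pics/w16.png

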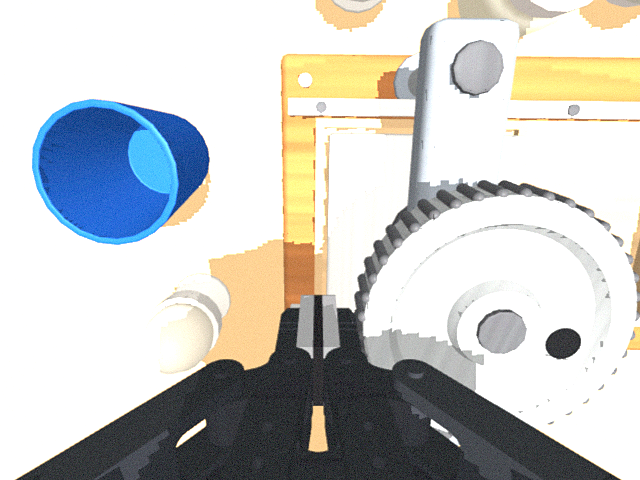

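>>> carry_out([
  [[-0.006,0.005,0,0,0],[-0.012,0.007,0,0,0],[-0.016,0.007,0,0,0],[-0.018,-0.008,0,0,0],[-0.018,-0.02,0,0,0]],
])

```text
time_s: 14.35
tool_pos: [547.8, 116.8, 125.2]
eef_rot: [-0.005, 0.999, -0.045, 0.015]
contact_force: [0.7, 0.3, 0.5]
finger_gap: 0.3
```

```bash
python3 -c "
from h import *
hole('pics/w17.png',160);o,p,R=st();print(to(p,R,120,0,225), R.round(3))"
```

```text
t 14.35 pos [547.8 116.8 125.2] press -80.8 -30.1 yaw -0.09 tilt -0.9995 F [0.7 0.3 0.5] gap 0.3 q7 -1.92
hole? px [636. 266.] area 111 r 20.3 ang 0.8
t 14.4 pos [548.2 119.4 125.2] press -83.4 -29.9 yaw -0.087 tilt -0.9994 F [0.  2.3 0.2] gap -0.2 q7 -1.92
[  30.30645856  202.41176993 -101.66030312] [[ 0.996 -0.086  0.032]
 [-0.087 -0.996  0.011]
 [ 0.03  -0.014 -0.999]]
```

View pics/w17.png

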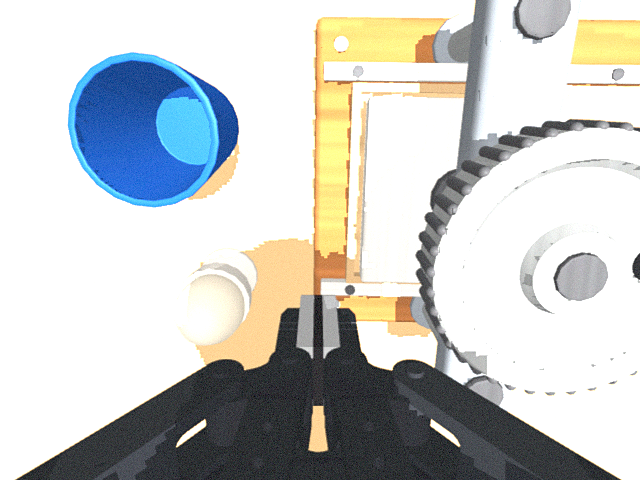

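>>> carry_out([
  [[0,0,-0.03,0,0],[0,0,-0.06,0,0],[0,0,-0.09,0,0],[0.008,0.04,-0.1,0,0],[0.016,0.08,-0.1,0,0]],
])

```text
time_s: 14.9
tool_pos: [555.3, 38.3, 226.5]
eef_rot: [-0.007, 0.999, -0.041, 0.017]
contact_force: [0.6, 0.4, -0.6]
finger_gap: 0.1
```

```bash
python3 -c "
from h import *
o,p,R=st();print(to(p,R,120,0,225))
c=manip.read_camera('top');im=c['color'][:,:,::-1][180:320,220:440]
cv2.imwrite('pics/top18.png',cv2.resize(im,None,fx=3.6,fy=3.6,interpolation=cv2.INTER_CUBIC))"
```

```text
t 14.9 pos [555.3  38.3 226.5] press -3.4 -14.8 yaw -0.083 tilt -0.9993 F [ 0.6  0.4 -0.6] gap 0.1 q7 -1.77
[1.26146523e+01 1.23697406e+02 7.05306050e-02]
```

>>> carry_out([
  [[0.005,0.04,0,-0.01,0],[0.01,0.08,0,-0.01,0],[0.013,0.115,0,-0.01,0],[0.013,0.125,0,-0.01,0],[0.013,0.125,0,-0.01,0]],
])

```text
time_s: 15.45
tool_pos: [556.6, -97.7, 224.5]
eef_rot: [-0.004, 0.999, -0.042, 0.016]
contact_force: [0.1, -0.4, -0.4]
finger_gap: -0.2
```

```bash
python3 -c "
from h import *
hole('pics/w19.png',160);o,p,R=st();print(to(p,R,120,0,40), R.round(3))"
```

```text
t 15.45 pos [556.6 -97.7 224.5] press 131.8 0.0 yaw -0.085 tilt -0.9994 F [ 0.1 -0.4 -0.4] gap -0.2 q7 -1.51
hole? px [135. 244.] area 252 r 26.0 ang 2.1
t 15.5 pos [556.8 -95.9 224.5] press 129.9 0.1 yaw -0.083 tilt -0.9994 F [-0.   0.4 -0.7] gap 0.0 q7 -1.52
[ -5.92605264  -8.05302322 184.52637818] [[ 0.996 -0.082  0.033]
 [-0.082 -0.997  0.008]
 [ 0.033 -0.01  -0.999]]
```

View pics/w19.png

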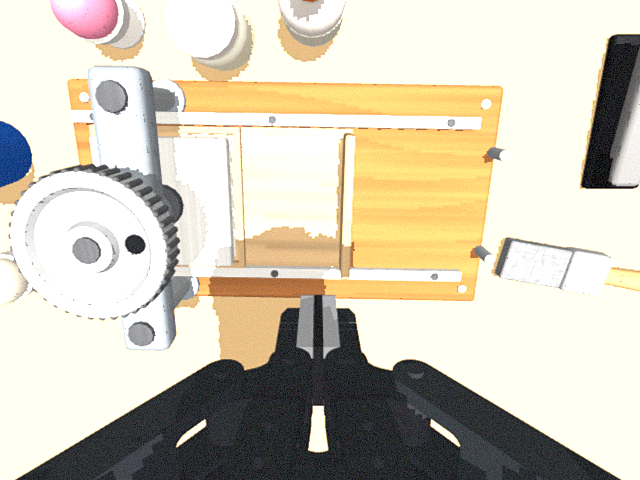

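>>> carry_out([
  [[-0.002,-0.01,0.01,0,0],[-0.004,-0.01,0.05,0,0],[-0.006,-0.01,0.09,0,0],[-0.006,-0.01,0.115,0,0],[-0.006,-0.01,0.12,0,0]],
])

```text
time_s: 16.0
tool_pos: [554.0, -81.4, 101.2]
eef_rot: [-0.005, 0.999, -0.039, 0.014]
contact_force: [-0.4, 0.8, 0.3]
finger_gap: 0.1
```

```bash
python3 -c "
from h import *
o,p,R=st();print(to(p,R,120,0,40))
c=manip.read_camera('side');im=c['color'][:,:,::-1][150:310,250:430]
cv2.imwrite('pics/side20.png',cv2.resize(np.clip(im*1.8,0,255).astype(np.uint8),None,fx=3.7,fy=3.7,interpolation=cv2.INTER_CUBIC))
hole('pics/w20.png',160)"
```

```text
t 16.0 pos [554.  -81.4 101.2] press 115.7 -4.2 yaw -0.079 tilt -0.9996 F [-0.4  0.8  0.3] gap 0.1 q7 -1.52
[ 2.40134042  5.03156388 61.28415341]
t 16.05 pos [554.6 -81.9 102.1] press 116.3 -3.6 yaw -0.08 tilt -0.9995 F [0.5 0.4 0.3] gap -0.2 q7 -1.51
hole? px [  8. 369.] area 522 r 28.7 ang 1.9
```

View pics/side20.png

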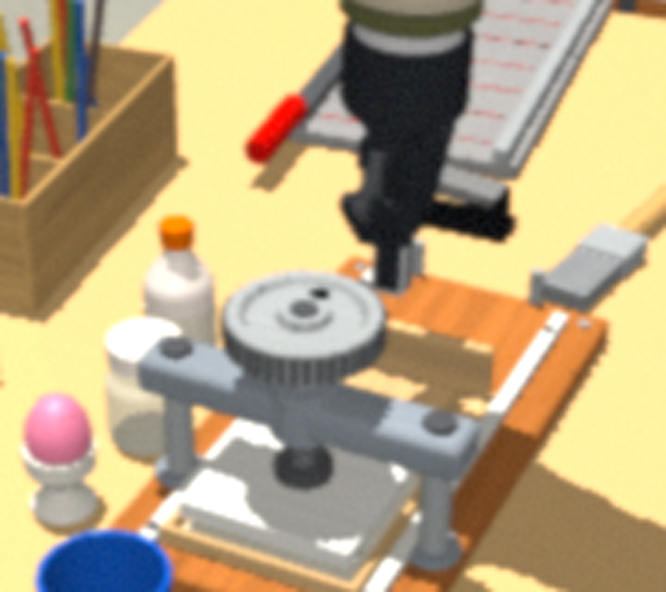

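View pics/w20.png

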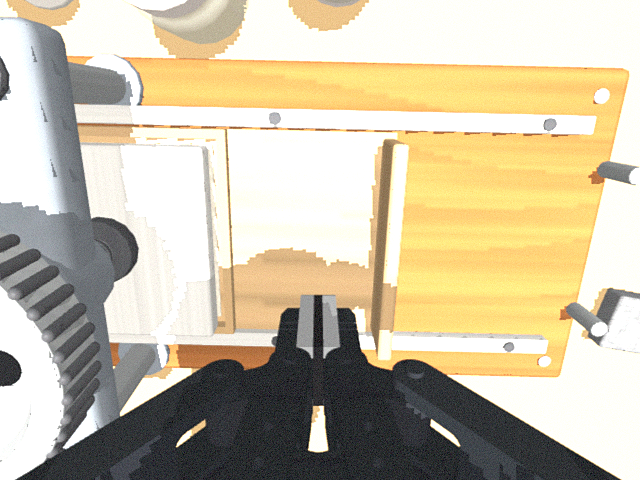

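>>> carry_out([
  [[0.002,0.003,0.02,0,0],[0.003,0.003,0.04,0,0],[0.003,0.003,0.05,0,0],[0.003,0.003,0.052,0,0],[0.003,0.003,0.052,0,0]],
])

```text
time_s: 16.6
tool_pos: [560.0, -85.1, 52.5]
eef_rot: [-0.005, 0.999, -0.04, 0.016]
contact_force: [-0.1, -0.9, 0.2]
finger_gap: -0.3
```

```bash
python3 -c "
from h import *
o,p,R=st();print(to(p,R,120,0,26))
c=manip.read_camera('side');im=c['color'][:,:,::-1][190:290,300:430]
cv2.imwrite('pics/side21.png',cv2.resize(np.clip(im*1.8,0,255).astype(np.uint8),None,fx=6,fy=6,interpolation=cv2.INTER_CUBIC))
hole('pics/w21.png',160)"
```

```text
t 16.6 pos [560.  -85.1  52.5] press 118.9 2.2 yaw -0.08 tilt -0.9995 F [-0.1 -0.9  0.2] gap -0.3 q7 -1.5
[-3.04501064  1.36189007 26.36384755]
t 16.65 pos [560.1 -85.2  52.7] press 119.0 2.3 yaw -0.08 tilt -0.9994 F [ 0.5  0.5 -0.1] gap 0.3 q7 -1.5
```

View pics/side21.png

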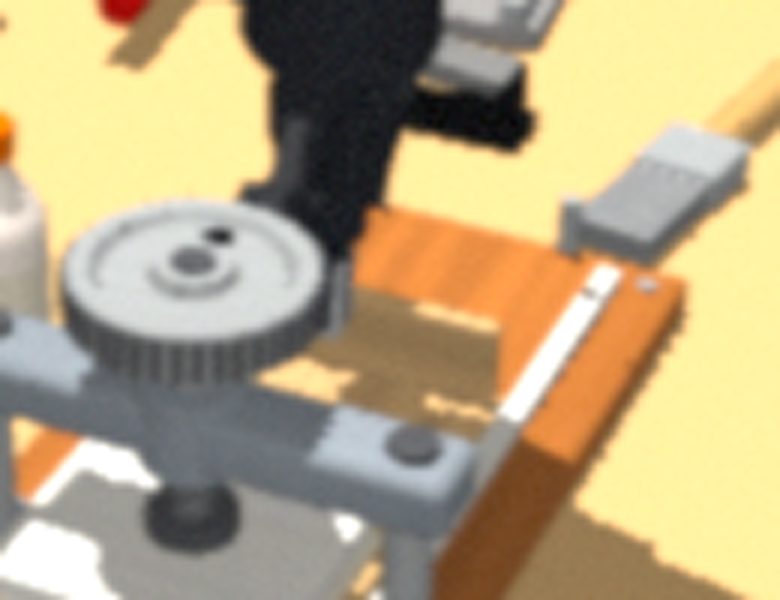

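View pics/w21.png

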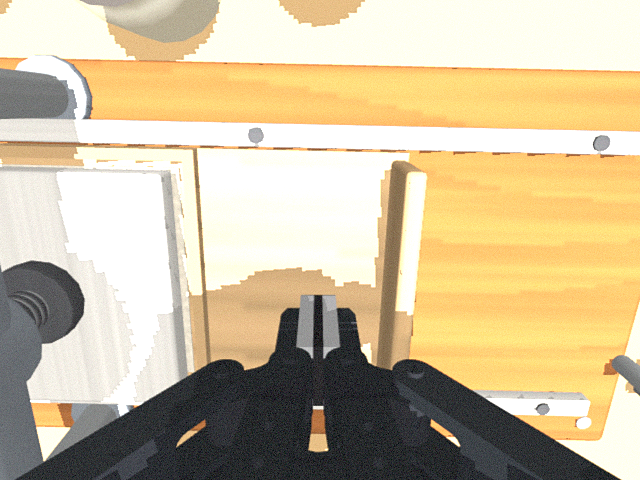

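```bash
python3 -c "
from h import *
c=manip.read_camera('side');o_=c['cam_to_world'][:3,3]
px=(300+338/6,190+335/6);d=ray(c,px,0)-o_
for y in(-76,-84): print((o_+d*(y-o_[1])/d[1]).round(1))"
```

```text
[546.9 -76.   67.3]
[549.3 -84.   61.6]
```

>>> carry_out([
  [[-0.002,0,0.01,0,0],[-0.003,0,0.02,0,0],[-0.003,0,0.025,0,0],[-0.003,0.003,0.025,0,0],[-0.003,0.006,0.025,0,0]],
])

```text
time_s: 17.25
tool_pos: [557.3, -91.2, 27.2]
eef_rot: [-0.005, 0.999, -0.04, 0.016]
contact_force: [0.5, -0.5, -0.3]
finger_gap: -0.2
```

>>> carry_out([
  [[0,0.003,0,0,0],[0,0.006,0,0,0],[0,0.01,0,0,0],[0,0.014,0,0,0],[0,0.018,0,0,0]],
])

```text
time_s: 17.75
tool_pos: [556.2, -108.4, 27.2]
eef_rot: [-0.005, 0.999, -0.039, 0.016]
contact_force: [0.9, 5.0, 2.7]
finger_gap: 0.4
```

```bash
python3 -c "
from h import *
hole('pics/w22.png',160)"
```

```text
t 17.75 pos [ 556.2 -108.4   27.2] press 142.4 0.8 yaw -0.079 tilt -0.9994 F [0.9 5.  2.7] gap 0.4 q7 -1.47
```

View pics/w22.png

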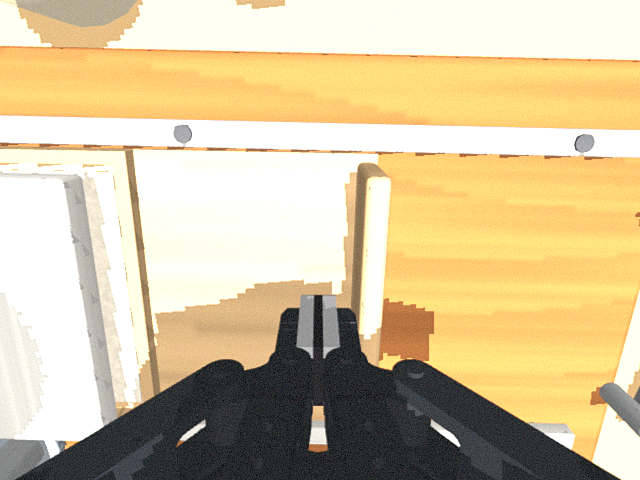

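>>> carry_out([
  [[0,0.008,0,0,0],[0,0.016,0,0,0],[-0.0005,0.024,0,0,0],[-0.0005,0.032,0,0,0],[-0.001,0.04,0,0,0]],
])

```text
time_s: 18.3
tool_pos: [552.6, -148.3, 27.2]
eef_rot: [-0.006, 0.999, -0.039, 0.017]
contact_force: [0.6, 8.4, 6.4]
finger_gap: 0.3
```

```bash
python3 -c "
from h import *
hole('pics/w23.png',160)"
```

```text
t 18.3 pos [ 552.6 -148.3   27.2] press 182.5 1.2 yaw -0.079 tilt -0.9994 F [0.6 8.4 6.4] gap 0.3 q7 -1.42
```

View pics/w23.png

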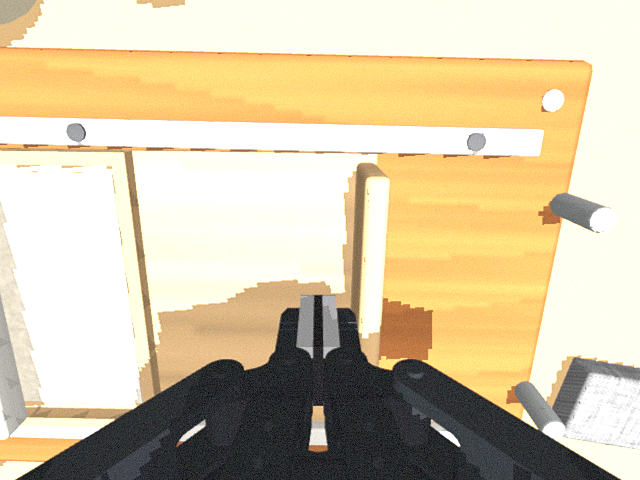

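>>> carry_out([
  [[0,0.008,0,0,0],[0,0.016,0,0,0],[-0.0005,0.024,0,0,0],[-0.001,0.032,0,0,0],[-0.001,0.04,0,0,0]],
])

```text
time_s: 18.85
tool_pos: [548.5, -189.2, 27.1]
eef_rot: [-0.006, 0.999, -0.039, 0.017]
contact_force: [1.0, 9.7, 7.5]
finger_gap: -0.4
```

>>> carry_out([
  [[0,0.007,0,0,0],[0,0.014,0,0,0],[-0.0005,0.02,0,0,0],[-0.001,0.026,0,0,0],[-0.001,0.03,0,0,0]],
])

```text
time_s: 19.35
tool_pos: [545.4, -218.3, 27.1]
eef_rot: [-0.006, 0.999, -0.039, 0.017]
contact_force: [2.1, 9.4, 8.5]
finger_gap: -0.1
```

```bash
python3 -c "
from h import *
hole('pics/w24.png',160)"
```

```text
t 19.35 pos [ 545.4 -218.3   27.1] press 252.8 1.0 yaw -0.078 tilt -0.9993 F [2.1 9.4 8.5] gap -0.1 q7 -1.33
```

View pics/w24.png

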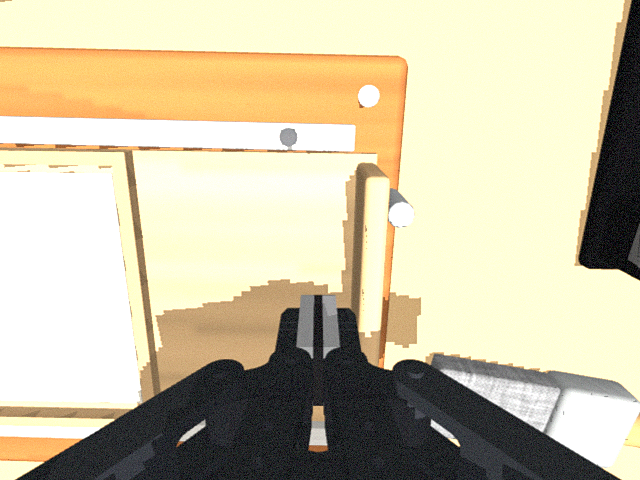

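Nearly there (about 110 mm); a last gentle push to the pins, then look.

>>> carry_out([
  [[0,0.003,0,0,0],[0,0.005,0,0,0],[0,0.008,0,0,0],[0,0.01,0,0,0],[0,0.01,0,0,0]],
])

```text
time_s: 19.9
tool_pos: [545.1, -220.3, 27.2]
eef_rot: [-0.01, 0.999, -0.036, 0.016]
contact_force: [1.9, 31.0, 12.6]
finger_gap: 0.1
```

```bash
python3 -c "
from h import *
hole('pics/w25.png',160)"
```

```text
t 19.9 pos [ 545.1 -220.3   27.2] press 254.8 0.9 yaw -0.071 tilt -0.9993 F [ 1.9 31.  12.6] gap 0.1 q7 -1.31
```

View pics/w25.png

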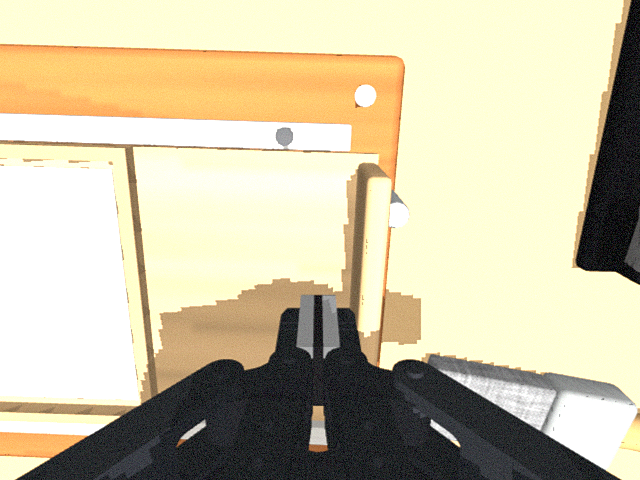

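>>> carry_out([
  [[0,-0.006,0,0,0],[0,-0.012,0,0,0],[0,-0.018,0,0,0],[0,-0.02,0,0,0],[0,-0.02,-0.005,0,0]],
])

```text
time_s: 20.45
tool_pos: [545.9, -200.8, 32.2]
eef_rot: [-0.01, 0.999, -0.036, 0.016]
contact_force: [-0.5, 0.1, -0.2]
finger_gap: -0.1
```

>>> carry_out([
  [[0,0,-0.03,0,0],[0,0,-0.07,0,0],[0,0,-0.11,0,0],[0,0,-0.15,0,0],[0,0,-0.17,0,0]],
])

```text
time_s: 20.95
tool_pos: [541.1, -205.5, 205.9]
eef_rot: [-0.009, 0.999, -0.037, 0.018]
contact_force: [0.8, -0.3, -0.8]
finger_gap: -0.1
```

>>> carry_out([
  [[-0.02,0.04,0,0,0],[-0.04,0.08,0,0,0],[-0.06,0.12,0,0,0],[-0.07,0.14,0,0,0],[-0.07,0.14,0,0,0]],
])

```text
time_s: 21.45
tool_pos: [458.0, -344.4, 201.0]
eef_rot: [-0.008, 0.999, -0.04, 0.017]
contact_force: [0.2, 0.5, 0.0]
finger_gap: 0.1
```

```bash
python3 -c "
from h import *
st()
T=lambda u,v:((u+.5)/3.6-.5+220,(v+.5)/3.6-.5+180)
c=manip.read_camera('top');im=c['color'][:,:,::-1]
cv2.imwrite('pics/top26.png',cv2.resize(im[180:320,220:440],None,fx=3.6,fy=3.6,interpolation=cv2.INTER_CUBIC))
c=manip.read_camera('side');im=c['color'][:,:,::-1];cv2.imwrite('pics/side26.png',cv2.resize(im[190:360,230:430],None,fx=3.5,fy=3.5))
"
```

```text
t 21.45 pos [ 458.  -344.4  201. ] press 387.1 -73.5 yaw -0.081 tilt -0.9993 F [0.2 0.5 0. ] gap 0.1 q7 -1.05
```

View pics/top26.png

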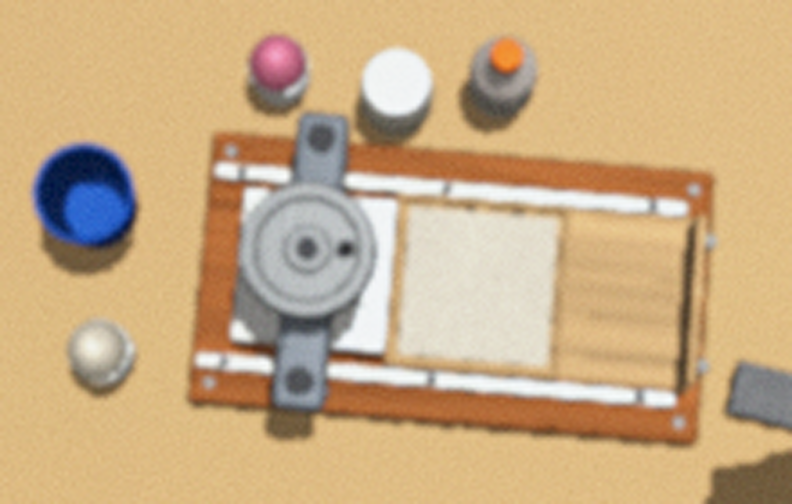

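View pics/side26.png

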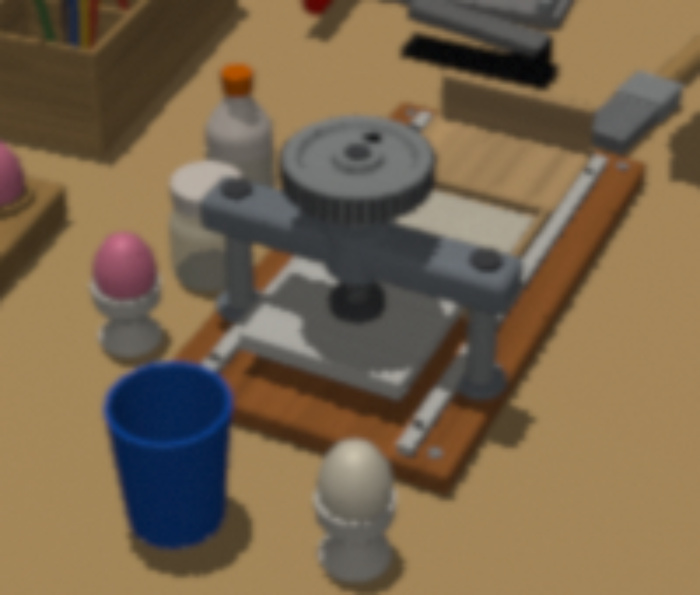

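>>> carry_out([
  [[0,0,0,0,0],[0,0,0,0,0],[0,0,0,0,0],[0,0,0,0,0],[0,0,0,0,0]],
])

```text
time_s: 22.05
tool_pos: [460.9, -340.2, 201.0]
eef_rot: [-0.009, 0.999, -0.037, 0.018]
contact_force: [-0.4, 0.3, 0.4]
finger_gap: 0.2
```

```bash
python3 -c "
from h import *
st(); print(manip.sign_off())"
```

```text
t 22.05 pos [ 460.9 -340.2  201. ] press 382.6 -71.0 yaw -0.075 tilt -0.9992 F [-0.4  0.3  0.4] gap 0.2 q7 -1.05
the job is handed in; nothing more can be done
None
```

The press is open and the tray is drawn out to the pins. I handed the job in at 22 s of the 72 s allowed; the interface gave no verdict.

**Wheel:** I rolled the closed fingertips about one and a half times round the rim. Because the fingertip is wide and did not slip, that came to two wheel turns anticlockwise. The last measurement put the hole at about 2° past the second turn (722°, or 12.6 rad), with the tray still at home. The final overhead picture shows it still pointing at the tab.

**Tray:** I pushed the tab's inner face until the force jumped from about 9 N to 31 N, when the tab met the pins. By eye in the overhead pictures the tab travelled about 117 mm, and it now stands against the pins.

**Other things on the table:** The items around the press look unmoved in the final pictures. I did not view the stapler and brush whole at the end. The arm ended well clear, with no contact force.

**What disagreed with the description:**
- **Fingertip position:** The pictures put the closed fingertips about 12 mm behind the reported tool point, not 19 mm ahead of it. I worked from the pictures, and the contacts fitted that.
- **Tool tilt:** The tool leaned by up to about 2° while pressing on the wheel. This did no harm.

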